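# Open the double-latched sample case

## Robot

A 6-joint arm with a two-finger parallel gripper is mounted at the origin on a cart in front of the work surface, level with it; the furniture and walls round the work are solid. World frame = base frame: x ahead of the robot, y to its left, z up, the work surface at z = 0. Lengths are in m, angles in degrees, forces in N, time in s.
With the tool pointing down it reaches from about 0.325 to 0.925 m from the base axis. Payload 3.1 kg.
Tool frame: the origin (TCP) lies midway between the tips of the shut fingers; the grasp point (between the pads) lies 19 mm behind it; x points along the fingers, y is the direction in which the jaws open and shut, and the axes are right-handed (so a half turn about x gives the same grasp; the last joint's range is limited). The gripper opens to 85 mm and grips with 20 to 120 N. Pads are 22 mm wide; open, the fingers measure 114 mm over their backs; the gripper's body (76 mm by 85 mm) begins 54 mm behind the grasp point. The pads swing forward as they close: fully open they stand 13 mm farther back than shut.
Start: joints at [-6.429, 12.427, 92.441, -0, 75.132, -6.429], TCP at [0.625, 0, 0.207] pointing down, gripper open.
Joint ranges: [-157.48, 157.48], [-44.54, 120.13], [17.64, 146.25], [-64.5, 244.5], [7.68, 150.69], [-147.95, 147.95]. Speed limits (degrees/s): [159.86, 159.86, 180, 180, 180, 180].

## Interface

Orientations are given as a 3x3 rotation matrix whose columns are the frame's x, y, z axes.
In Python, from workcell import env gives the robot as it stands. Calls block until the motion is done:
- env.move_pose(position, orientation): joint-space move of the TCP to a pose.
- env.line_to(position, rotation=None, rate=0.15, max_force=None): straight line of the TCP; rotation=None keeps the orientation; rate is the mean speed in m/s. With max_force (N) it stops when the force on the tool has changed by that much, and returns True; else False.
- env.move_joints(angles): joint-space move.
- env.move_gripper(opening): opening from 0.0 (shut) to 1.0 (fully open); the grip force is fixed at half the most; returns when the fingers have stopped.
- env.pause(seconds).
- env.solve_ik(position, orientation): joint angles nearest the present ones, or None.
- env.capture(name): name is "scene" or "side" or "wrist"; returns the picture (420x560x3 uint8, red, green, blue); there is no depth.
- env.get_calibration(name): a dict with "fovy" (degrees; the focal length in pixels is half the picture's height over the tangent of half this angle, whatever the lens; pixels are square), "cx", "cy" (the principal point, pixels), "rvec" (rotation vector, rad) and "tvec" (3), from world to camera coordinates, as OpenCV has them. Camera axes: x right, y down, z forward; pixel columns grow to the right and rows downward; lengths in m; the calibration is good to about 2 mm. A picture is of the moment at which its call begins: read the wrist's pose just before it. get_calibration takes no time and is no camera call; for the wrist camera it gives the pose at the moment of the call.
A pose or a line that the arm cannot do raises env.Unreachable and nothing moves.
- env.close_job(): hands the job in, once; it reports no verdict.
Trained networks look in the newest picture that a camera, given by its name, has taken for a name from the list of things; names that differ only in an ending like _2 or _b are one class to them, and where a whole thing is asked for, a point or a joint stands for the part that bears it (a point fixed in the world has none). Each returns a list of dicts, best first, with "p" (0 to 1); they miss things now and then, are a little off and sometimes report something else, mostly with a low value. They report only what shows in the picture. A call takes as long as a camera call.
- env.outline_of(camera, name): "region" (420x560 bool, what is visible of it) and "position" ([row, column] in pixels, amid what is visible of it).
Readings, each from a call of its own:
- env.get_clock(): time.
- env.get_q(): joint angles.
- env.get_dq(): joint speeds.
- env.get_joint_torque(): joint torques, N m.
- env.get_eef_pos(): TCP position.
- env.get_eef_rot(): TCP orientation.
- env.get_wrist_force(): force on the tool from outside, world axes, zero at the start.
- env.get_wrist_torque(): the same for the moment, N m.
- env.get_width(): opening from 0.0 (shut) to 1.0 (fully open).
Only numpy, scipy, OpenCV 4.12 (cv2) and the standard library are available. Lean on these libraries where they do the work, as an engineer would, in place of code of your own. Each camera call takes 0.05 s, during which the arm holds its last target. There are 200 camera calls.

## Task

Open the white sample case with the orange lid, which has two latches. Slide its black latch hood fully to the left, raise the lid slightly by its steel bar until the second catch stops it and let go, then push the red catch that was hidden under the hood fully to the left too, so that the lid swings up and stays fully open.

Things in the scene. Friction and masses are not known exactly. Their poses are not given: they have to be found in the camera images.
- orange_case: Case to open, fixed: white box with orange lid, 170 wide (y), from x -122 (front) to 100 (back). Origin on the worktop. x runs front to back, away from the robot; y to the left; z up. All places are in mm in this frame, shut. Front ledge: top z 50, x -122 to -42. Lid: x -46 to 97, top z 92, hinge at x 95, z 86. The like case with a blue lid is a bystander; nothing on it moves.
- latch_tab (a point): Middle of the ribbed black thumb tab on the latch hood: here (-90, 0, 120). Tab 30 (x) x 16 (y), z 104 to 136. Hood under it: black channel x -118 to -46, y -30 to 20, flat top z 104, covering the red catch. The point moves with the hood.
- lid_handle (a point): Middle of the steel bar handle on the lid: here (-20, 0, 127). Round horizontal bar 12 thick, 80 long along y, 29 free below it, posts at y -36 and 36. It stays in the same line when the lid tilts; moves with the lid.
- catch_post (a point): Middle of the red catch post on the ledge: here (-90, 0, 70). Post x -98 to -82, y -10 to 10, z 51 to 90; a hook at its top (z 84 to 90) runs back to x -52. Free to the front, above and the sides once the hood has slid away. The raised lid's parts stay behind x -70. Moves with the catch.
- orange_case_latch (a joint): Slide of the hood along the case's +y: 0 = latched, over the lid's lip and the red catch; 0.055 m = fully aside at its stop (hood then y 25 to 75). About 1.5 N of friction, stays where left.
- orange_case_lid (a joint): Lid angle, rad: 0 shut, stop 1.05. About 1 N lifts it slowly at the bar (damped). Spring-assisted: below 0.08 it falls shut, beyond that it rises by itself. The red catch stops it at about 0.17 (bar 19 mm higher and 5 mm further back), where it waits when let go. With the catch aside it swings up by itself to 1.05 in about 2 to 3 s and stays.
- orange_case_catch (a joint): Slide of the red catch along the case's +y: 0 = hooked, 0.025 m = fully aside at its stop; frees the lid from about 0.018. Blocked while the lid is shut. About 1.5 N of friction, stays where left.

How it is judged (in metres and radians):
On the way, in this order (a step that is already met when the one before it is completed fails the run):
1. the black latch hood is slid fully aside, the lid still shut (value of joint orange_case_latch above 0.045 m and value of joint orange_case_lid below 0.06 rad), for 0.1 s.
2. the lid is raised slightly and held by the red catch (value of joint orange_case_lid between 0.12 and 0.25 rad and value of joint orange_case_catch below 0.008 m), for 0.2 s.
3. the red catch is pushed aside (value of joint orange_case_catch above 0.016 m), for 0.1 s.
At the end, for the whole second after the job is handed in: The orange lid stands open at more than 0.9 rad and is at rest, the black latch hood is at least 45 mm aside and the red catch at least 16 mm aside (value of joint orange_case_lid above 0.9 rad and velocity of joint orange_case_lid below 0.1 rad/s and value of joint orange_case_latch above 0.045 m and value of joint orange_case_catch above 0.016 m); the robot touches nothing.
It also fails if it takes over 64 s, if anything falls off the work surface, if the arm or the gripper's body presses on something with over 40 N, if the wrist force passes 120 N, or if a joint passes its speed limit or range.

## Working session

There is one attempt and no reset: what is moved stays moved. The work goes in short steps, each a Python script; the robot and the scene stay as the last script left them, time stands still between calls to the robot, and variables do not carry over. Pictures are saved under pics/ and viewed, about 8 in all and at most 12, crops included, and the job is handed in when it is done.

```bash
mkdir -p pics
cat > h.py <<'E'
import numpy as np, cv2
from workcell import env
def cal(n):
    c=env.get_calibration(n); f=210/np.tan(np.radians(c["fovy"])/2)
    K=np.array([[f,0,c["cx"]],[0,f,c["cy"]],[0,0,1]]); return K,np.array(c["rvec"],float),np.array(c["tvec"],float)
def save(n,f,im=None):
    im=env.capture(n) if im is None else im
    cv2.imwrite("pics/"+f,im[:,:,::-1]); return im
E
python3 - <<'E'
from h import *
ims=[]
for n in ["scene","side","wrist"]:
    K,r,t=cal(n); im=save(n,n+"0.png"); R=cv2.Rodrigues(r)[0]
    print(n,K[0,0],K[:2,2],"cam pos",-R.T@t,"fwd",R[2])
    for name in ["orange_case","latch_tab","lid_handle","catch_post"]:
        for d in env.outline_of(n,name)[:3]: print(name,round(d["p"],2),np.round(d["position"]),d["region"].sum())
E
```

```text
scene 390.23506013638365 [284.88461867 211.96247645] cam pos [-0.04220867 -0.30381757  0.6536159 ] fwd [ 0.70550226  0.33585415 -0.62407416]
orange_case 0.87 [266. 342.] 8763
latch_tab 0.88 [276. 333.] 1174
lid_handle 0.91 [239. 355.] 3570
side 393.5725698324757 [278.2088697  212.75851506] cam pos [0.46307184 0.55884063 0.71973303] fwd [ 0.11694857 -0.68168637 -0.72223731]
orange_case 0.79 [193. 297.] 6107
latch_tab 0.95 [172. 332.] 541
lid_handle 0.69 [175. 290.] 2765
catch_post 0.42 [184. 329.] 69
wrist 317.1761809226912 [279.64545797 208.61889212] cam pos [0.62421927 0.07159771 0.374993  ] fwd [-3.57617333e-04 -2.82389513e-01 -9.59299763e-01]
orange_case 0.93 [295. 224.] 17215
lid_handle 0.71 [323. 237.] 10291
```

View pics/scene0.png

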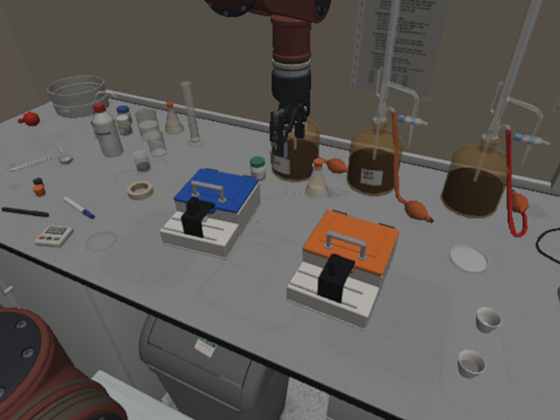

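View pics/side0.png

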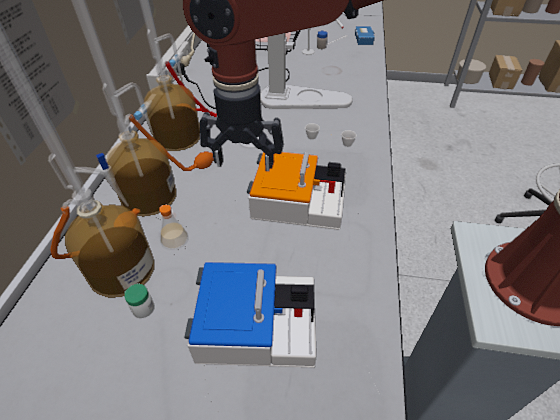

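The scene shows the orange case near (340,265) px and the blue bystander to its left. The side view shows the orange case near (297,190), hood at (330,172). I'll fit x, y and yaw to the silhouettes in both views.

```bash
cat > fit.py <<'E'
from h import *
from scipy.optimize import minimize
def box(x0,x1,y0,y1,z0,z1): return np.array([[x,y,z] for x in(x0,x1) for y in(y0,y1) for z in(z0,z1)],float)/1000
B=[box(-122,100,-85,85,0,50),box(-46,100,-85,85,0,86),box(-46,97,-85,85,50,92),box(-118,-46,-30,20,50,104),box(-105,-75,-8,8,104,136),
 box(-26,-14,-40,40,121,133),box(-26,-14,-42,-30,92,133),box(-26,-14,30,42,92,133)]
def render(p,c):
    K,r,t=c; m=np.zeros((420*4,560*4),np.uint8); R=cv2.Rodrigues(np.array([0,0,p[2]]))[0]
    for b in B:
        w=b@R.T+[p[0],p[1],0]; q=cv2.projectPoints(w,r,t,K,None)[0][:,0]
        cv2.fillConvexPoly(m,cv2.convexHull(np.round(q*4+1.5).astype(np.int32)),255)
    return cv2.resize(m,(560,420),interpolation=cv2.INTER_AREA)/255.
def mask(n):
    m=np.zeros((420,560),bool)
    for k in ["orange_case","latch_tab","lid_handle"]:
        d=env.outline_of(n,k)
        if d: m|=d[0]["region"]
    return cv2.morphologyEx(m.astype(np.uint8),cv2.MORPH_CLOSE,np.ones((3,3)))
E
python3 - <<'E'
from fit import *
C={n:cal(n) for n in["scene","side"]}; I={n:env.capture(n) for n in C}; M={n:mask(n) for n in C}
K,r,t=C["scene"];R=cv2.Rodrigues(r)[0]
v=R.T@np.linalg.inv(K)@[342,266,1]; c=-R.T@t; p0=c+v*(0.07-c[2])/v[2]; print(p0)
def cost(p,ns): return sum(np.abs(render(p,C[n])-M[n]).sum()/M[n].sum() for n in ns)
for ns in (["scene","side"],["scene"],["side"]):
    best=None
    for y in(-.4,0,.4):
        s=np.array([p0[0],p0[1],y]); o=minimize(cost,s,args=(ns,),method="Nelder-Mead",options=dict(initial_simplex=s+np.vstack([np.zeros(3),np.diag([.03,.03,.2])]),xatol=1e-4,fatol=1e-4))
        if best is None or o.fun<best.fun: best=o
    print(ns,best.x,np.degrees(best.x[2]),best.fun)
    if len(ns)==2: P=best.x; np.save("pose.npy",P)
out=[]
for n in C:
    im=I[n].copy(); e=(render(P,C[n])>.5).astype(np.uint8); cs,_=cv2.findContours(e,cv2.RETR_LIST,cv2.CHAIN_APPROX_NONE)
    x,y,w,h=cv2.boundingRect(e); cr=lambda a:cv2.resize(a[y-10:y+h+10,x-10:x+w+10],(390,390))
    a=im.copy(); cv2.drawContours(a,cs,-1,(0,255,0),1); out.append(cr(a)); 
save("","fit.png",np.hstack(out))
E
```

```text
[ 0.50695601 -0.17081463  0.07      ]
['scene', 'side'] [ 0.54608737 -0.1674631  -0.00182566] -0.1046026327934778 0.12613477233327225
['scene'] [ 0.5505135  -0.16660366 -0.01560461] -0.8940780295620061 0.01783198868871312
['side'] [ 0.54422474 -0.17277182 -0.01138488] -0.6523055815297444 0.06926205510452768
```

View pics/fit.png

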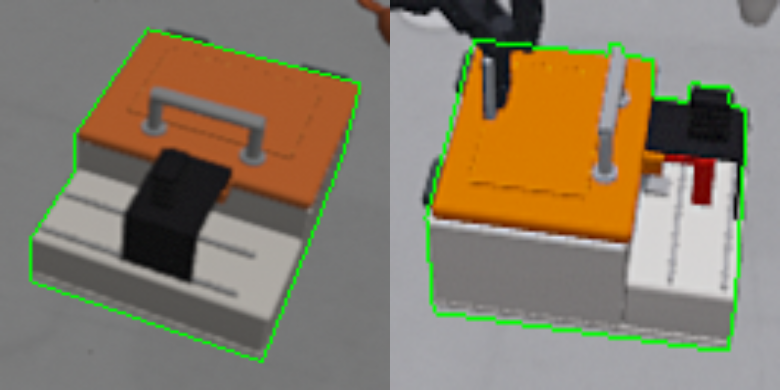

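The overlay matches in the scene view; the side mask is cut by a finger. I'll hover over the case, look with the wrist camera, and refit.

```bash
cat >> h.py <<'E'
def Rz(a): return cv2.Rodrigues(np.array([0,0,a],float))[0]
D=np.array([[0,0,1.],[0,1,0],[-1,0,0]])
E
python3 - <<'E'
from fit import *
print(env.get_eef_rot().round(2).tolist() if hasattr(env.get_eef_rot(),'round') else env.get_eef_rot())
R0=np.array(env.get_eef_rot()); 
env.move_pose([0.40,-0.10,0.33],R0)
print(env.get_q())
C={n:cal(n) for n in["scene","side","wrist"]}; I={n:env.capture(n) for n in C}; M={n:mask(n) for n in C}
def cost(p,ns): return sum(np.abs(render(p,C[n])-M[n]).sum()/M[n].sum() for n in ns)
for ns in (["scene"],["side"],["wrist"],["scene","side","wrist"]):
    best=None
    for y in(-.05,0.02):
        s=np.array([.549,-.168,y]); o=minimize(cost,s,args=(ns,),method="Nelder-Mead",options=dict(initial_simplex=s+np.vstack([np.zeros(3),np.diag([.01,.01,.06])]),xatol=1e-4,fatol=1e-4))
        if best is None or o.fun<best.fun: best=o
    print(ns,best.x.round(4),best.fun,[round(cost(best.x,[n]),3) for n in C])
P=best.x; np.save("pose.npy",P)
out=[]
for n in C:
    a=I[n].copy(); cs,_=cv2.findContours((render(P,C[n])>.5).astype(np.uint8),cv2.RETR_LIST,cv2.CHAIN_APPROX_NONE)
    cv2.drawContours(a,cs,-1,(0,255,0),1)
    if n!="scene": out.append(cv2.resize(a,(400,300)))
save("","fit2.png",np.hstack(out))
for n in C:
    for k,q in dict(latch_tab=(-90,0,120),lid_handle=(-20,0,127)).items():
        w=Rz(P[2])@(np.array(q)/1000.)+[P[0],P[1],0]; u=cv2.projectPoints(w[None],C[n][1],C[n][2],C[n][0],None)[0].ravel()
        print(n,k,w.round(4),"rowcol",u[::-1].round(0))
E
```

```text
[[0.0, 1.0, 0.0], [-0.0, 0.0, -1.0], [-1.0, 0.0, 0.0]]
[-2.37886873e+01 -1.93565689e+01  1.09704521e+02  1.98352622e-02
  8.96545037e+01 -2.37980614e+01]
['scene'] [ 0.5521 -0.1665 -0.006 ] 0.03377276092286585 [np.float64(0.034), np.float64(0.12), np.float64(0.092)]
['side'] [ 0.5446 -0.1731 -0.0149] 0.04228899233554333 [np.float64(0.111), np.float64(0.042), np.float64(0.094)]
['wrist'] [ 0.5449 -0.1682 -0.0133] 0.04969892466800434 [np.float64(0.065), np.float64(0.054), np.float64(0.05)]
['scene', 'side', 'wrist'] [ 0.5453 -0.1684 -0.0179] 0.16834317821100564 [np.float64(0.063), np.float64(0.054), np.float64(0.051)]
scene latch_tab [ 0.4553 -0.1668  0.12  ] rowcol [265. 333.]
scene lid_handle [ 0.5253 -0.168   0.127 ] rowcol [239. 346.]
side latch_tab [ 0.4553 -0.1668  0.12  ] rowcol [169. 333.]
side lid_handle [ 0.5253 -0.168   0.127 ] rowcol [164. 304.]
wrist latch_tab [ 0.4553 -0.1668  0.12  ] rowcol [229. 324.]
wrist lid_handle [ 0.5253 -0.168   0.127 ] rowcol [232. 381.]
```

View pics/fit2.png

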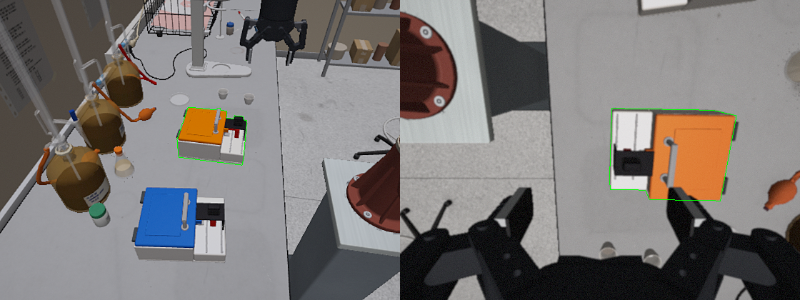

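The overlays agree: the lid, ledge and hood outlines match in the side view (around 210,135 in the picture) and the wrist view (around 675,155). Next, the hood.

```bash
cat >> h.py <<'E'
P=(0.546,-0.169,-0.014)
def W(x,y,z): return Rz(P[2])@(np.array([x,y,z])/1000.)+[P[0],P[1],0]
RD=Rz(P[2])@D
RB=Rz(P[2])@np.array([[0,1.,0],[0,0,-1],[-1,0,0]])
def tilt(a):
    s,c=np.sin(np.radians(a)),np.cos(np.radians(a))
    return Rz(P[2])@np.array([[s,0,c],[0,1,0],[-c,0,s]])
def st(m):
    p=np.array(env.get_eef_pos()); l=Rz(-P[2])@(p-[P[0],P[1],0])*1000
    print(m,"t",round(env.get_clock(),1),"case",l.round(1),"F",np.round(env.get_wrist_force(),1),"w",round(env.get_width(),3),flush=True)
E
python3 - <<'E'
from h import *
for a in [(W(-88,-26,62),tilt(40)),(W(-88,0,62),tilt(40)),(W(-20,0,108),RB)]: print(env.solve_ik(*a))
env.move_pose(W(-90,0,200),RD); st("above")
print(env.line_to(W(-90,0,110),rate=.1,max_force=8)); st("down")
env.move_gripper(0.0); st("grip")
print(env.line_to(W(-90,60,110),rate=.06,max_force=15)); st("slid")
save("side","s1.png")
E
```

```text
None
None
[-2.50642216e+01  9.79536657e+00  1.06909008e+02 -2.54444375e-14
  6.32956251e+01 -2.42620807e+01]
above t 4.3 case [-8.980e+01 -1.000e-01  2.004e+02] F [ 0.2  0.1 -0.1] w 1.004
False
down t 5.3 case [-89.3  -0.3 110.7] F [ 0.5 -0.3  0.1] w 1.001
grip t 6.0 case [-90.    1.4 110.4] F [-0.1  5.   5.2] w 0.14
True
slid t 7.0 case [-89.9  56.6 110.5] F [-1.1 -1.5  2. ] w 0.14
```

View pics/s1.png

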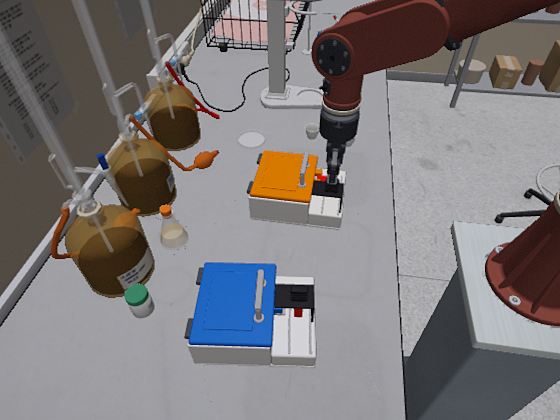

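Hood gripped and slid about 55 mm to its stop: in the picture it sits near (328,187) with the red catch showing beside it. Next, release it, lift the bar, and check which tilts are reachable for the catch.

Run:
```python
from h import *
env.move_gripper(0.6); st("rel")
env.line_to(W(-90,56.6,200),rate=.2)
for a in (35,30,25,20,15,10):
  print(a,[env.solve_ik(W(-90,y,z),tilt(a)) is not None for y,z in((-40,120),(-30,64),(5,64))])
env.move_pose(W(-20,0,200),RB); st("above bar")
print(env.line_to(W(-20,0,108),rate=.1,max_force=8)); st("down")
env.move_gripper(0.0); st("grip")
print(env.line_to(W(-15.5,0,123),rate=.03,max_force=15)); st("lifted")
save("side","s2.png")
```

```text
rel t 7.5 case [-90.6  56.1 110.3] F [-0.3 -0.7 -0.7] w 0.599
35 [False, False, False]
30 [False, False, False]
25 [True, False, True]
20 [True, True, True]
15 [True, True, True]
10 [True, True, True]
above bar t 9.4 case [-20.8   0.4 198.8] F [-0.2  0.3 -0.6] w 0.597
False
down t 10.5 case [-19.2  -0.3 108.9] F [ 0.3 -0.9 -0.4] w 0.6
grip t 11.0 case [-19.9  -0.2 108.7] F [-2.5  0.4  4.7] w 0.003
False
lifted t 11.7 case [-15.5   0.  123. ] F [-0.2 -0.3 -0.2] w 0.001
```

View pics/s2.png

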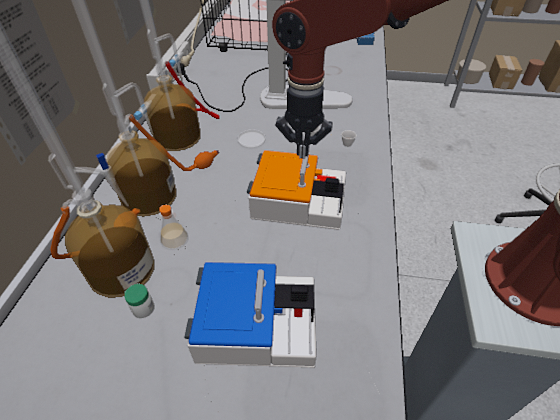

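The fingers shut to 0.00, so the bar isn't in the grip. I'll look closer before doing anything.

Run:
```python
from h import *
a=env.capture("side")[100:240,220:360]; b=env.capture("scene")[170:320,270:420]; c=env.capture("wrist")
save("","c1.png",np.vstack([np.hstack([cv2.resize(a,(300,300)),cv2.resize(b,(300,300))]),cv2.resize(c,(600,300))[:300]]))
for n in("side","scene"):
  for k in("lid_handle","latch_tab","catch_post"): print(n,k,[(round(d["p"],2),np.round(d["position"]).tolist()) for d in env.outline_of(n,k)[:2]])
```

```text
side lid_handle [(0.59, [174.0, 284.0])]
side latch_tab [(0.84, [188.0, 330.0])]
side catch_post [(0.38, [177.0, 322.0]), (0.26, [175.0, 288.0])]
scene lid_handle [(0.92, [242.0, 356.0])]
scene latch_tab [(0.81, [269.0, 306.0])]
scene catch_post [(0.59, [278.0, 331.0])]
```

View pics/c1.png

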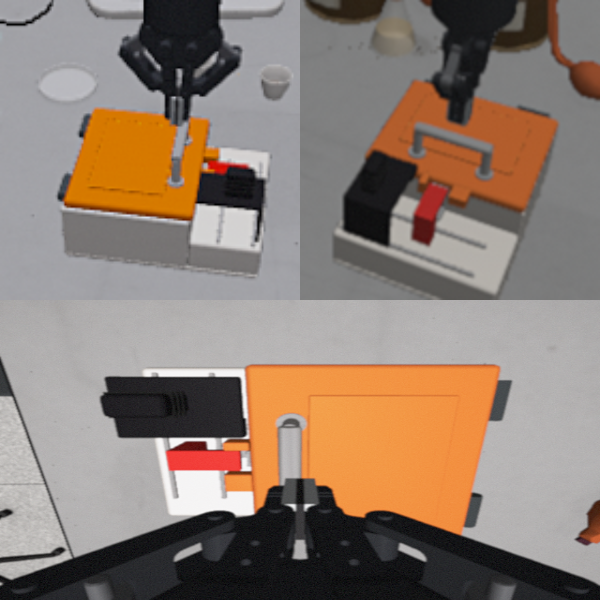

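Run:
```python
from h import *
for n in("scene","side"):
  K,r,t=cal(n); pj=lambda w:cv2.projectPoints(np.array(w)[None],r,t,K,None)[0].ravel().round(1)
  for th in (0,.1,.17):
    c,s=np.cos(th),np.sin(th); x=95-115*c+41*s; z=86+41*c+115*s
    print(n,th,"bar top ends (col,row)",pj(W(x,40,z+6)),pj(W(x,-40,z+6)))
  print("tcp",pj(np.array(env.get_eef_pos())))
```

```text
scene 0 bar top ends (col,row) [327.9 231.3] [366.5 243.2]
scene 0.1 bar top ends (col,row) [329.1 225.7] [368.  237.4]
scene 0.17 bar top ends (col,row) [330.1 221.6] [369.1 233.3]
tcp [347.1 239.5]
side 0 bar top ends (col,row) [301.1 172.5] [305.5 151.2]
side 0.1 bar top ends (col,row) [299.2 168.4] [303.7 147.3]
side 0.17 bar top ends (col,row) [297.6 165.6] [302.2 144.5]
tcp [301.3 164.7]
```

The lid is still shut: the bar ends are at (329,234) and (365,246) in the scene view, as predicted for 0 rad. In the picture, the fingertips end about 9 px above where the reported TCP projects, so I probably gripped only the top of the bar and it squeezed out. I'll touch the lid with the open fingers, force-limited, to measure the real tip height, then grip.

Run:
```python
from h import *
env.line_to(W(-20,0,175),rate=.15); env.move_gripper(0.6)
env.line_to(W(-20,0,108),rate=.15,max_force=8)
print(env.line_to(W(-20,0,78),rate=.03,max_force=5)); st("touch")
zc=(np.array(env.get_eef_pos())[2])*1000
z=min(max(zc+12,92),106); env.line_to(W(-20,0,z),rate=.05)
env.move_gripper(0.0); st("grip")
```

```text
False
touch t 15.0 case [-19.8  -0.1  78.3] F [-0.1  0.5  0.1] w 0.597
grip t 15.9 case [-20.9   0.1  91.9] F [-3.8  0.5  3. ] w 0.113
```

The grip is good now (0.113, a real width). Lifting.

Run:
```python
from h import *
print(env.line_to(W(-15.5,0,106.5),rate=.03,max_force=15)); st("lifted")
env.pause(.3); st("hold")
env.move_gripper(0.6); st("rel"); env.pause(1.0)
env.line_to(W(-15.5,0,210),rate=.15); st("up")
a=env.capture("side")[100:240,220:360]; b=env.capture("scene")[170:320,270:420]
save("","c2.png",np.hstack([cv2.resize(a,(390,390)),cv2.resize(b,(390,390))]))
```

```text
False
lifted t 16.5 case [-1.450e+01  1.000e-01  1.071e+02] F [ 2.5  0.6 -3.3] w 0.112
hold t 16.8 case [-1.480e+01  1.000e-01  1.067e+02] F [ 3.3  0.6 -3.5] w 0.111
rel t 17.3 case [-1.560e+01 -1.000e-01  1.066e+02] F [-0.6  1.  -0.2] w 0.607
up t 19.2 case [-16.3   0.3 208.9] F [ 0.5  0.3 -0.5] w 0.598
```

View pics/c2.png

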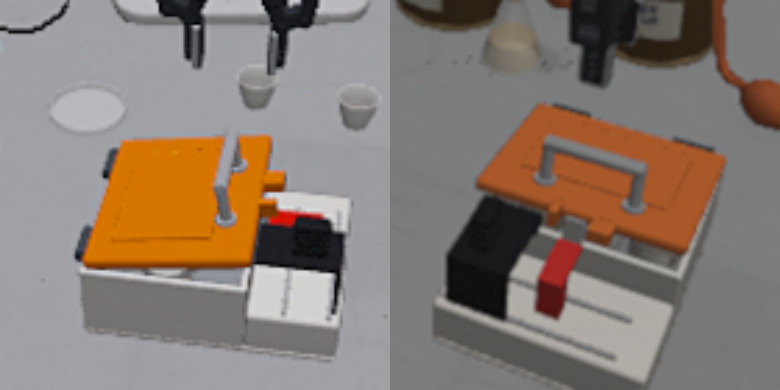

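The lid rests raised on the red catch, and the hood is clear to the left. In the right-hand crop, the catch post is at (557,280) and free. Next, push the catch with shut, tilted fingers.

Run:
```python
from h import *
T=tilt(20)
env.move_gripper(0.0)
env.move_pose(W(-95,-48,215),T); st("pre")
print(env.line_to(W(-88,-48,56),rate=.15,max_force=8)); st("down")
print(env.line_to(W(-88,8,56),rate=.04,max_force=10)); st("pushed")
env.pause(.3)
env.line_to(W(-92,-45,60),rate=.15); env.pause(1.5)
env.line_to(W(-95,-48,215),rate=.15); env.pause(.5); st("up")
a=env.capture("side")[60:260,200:400]; b=env.capture("scene")[130:330,250:450]
save("","c3.png",np.hstack([cv2.resize(a,(390,390)),cv2.resize(b,(390,390))]))
```

```text
pre t 21.5 case [-94.8 -48.  215.2] F [-0.3 -0.2  0.9] w -0.001
False
down t 22.7 case [-87.2 -48.6  57. ] F [0.6 0.1 0.5] w -0.002
True
pushed t 24.0 case [-87.7   4.   56.3] F [-0.7 -3.5  0.2] w 0.0
up t 28.0 case [-95.  -48.  214.9] F [0.2 0.2 0.4] w 0.0
```

View pics/c3.png

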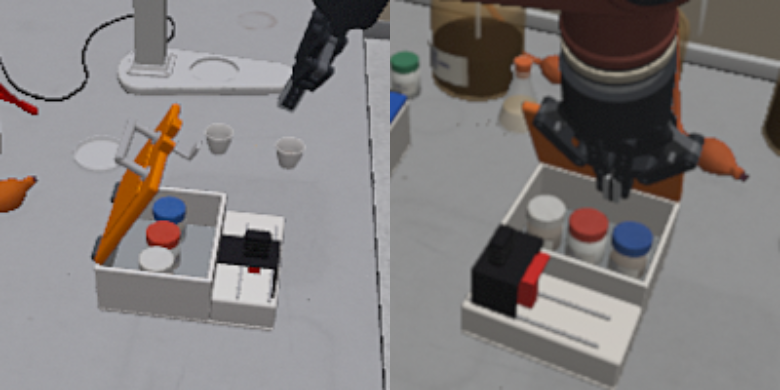

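Run:
```python
from h import *
for n in("side","scene"):
  env.capture(n)
  for k in("latch_tab","catch_post"): print(n,k,[(round(d["p"],2),np.round(d["position"]).tolist()) for d in env.outline_of(n,k)[:1]])
st("end"); env.close_job()
```

```text
side latch_tab [(0.72, [187.0, 329.0])]
side catch_post [(0.23, [189.0, 328.0])]
scene latch_tab [(0.66, [266.0, 309.0])]
scene catch_post [(0.48, [275.0, 321.0])]
end t 28.4 case [-95.  -48.  215.1] F [-0.1 -0.   0. ] w -0.001
the job is handed in; nothing more can be done
```

The case is open and the job is handed in, at 28.4 s of the 64 s allowed. I couldn't read the joint values directly, so the end state is judged from the pictures, motion and forces.

- **Hood:** I gripped the tab and slid it about 55 mm left, until the force limit stopped the move at its end stop. The later network detections put it within about 3 px of that place.
- **Lid raise:** The first grip on the bar failed because the fingers closed on empty air above it. The tips sat higher than the reported TCP by roughly 20 mm in the pictures. I gripped again lower, raised the lid and let go, and the picture showed it resting on the red catch.
- **Catch:** I pushed it left with the fingers shut until the force limit stopped the move. The end position fits its full 25 mm of travel.
- **Last checks:** The final pictures show the lid standing open at about 60° and the catch tucked beside the hood. The arm is clear, with wrist force near 0 N.
- **Disagreements:** The separate camera fits of the case position differed by up to 7 mm, so I used a compromise between them. The last catch detections had low confidence (0.23 and 0.48), so the catch position rests mainly on the force stop and the picture.

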